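Turn the coil board over and hold the test probe on its round pad

ROBOT

A 7-joint arm with a two-finger parallel gripper is mounted at the origin on the work surface. World frame = base frame: x ahead of the robot, y to its left, z up, the work surface at z = 0. Lengths are in m, angles in rad, forces in N, time in s.
With the tool pointing down it reaches from about 0.425 to 0.875 m from the base axis. Payload 8.4 kg.
Tool frame: the origin (TCP) lies between the finger pads; the fingertips stand 22 mm ahead of it and the grasp point (between the pads) lies 3 mm ahead of it; z points along the fingers, x is the direction in which the jaws open and shut, and the axes are right-handed (so a half turn about z gives the same grasp; the last joint's range is limited). The gripper opens to 85 mm and grips with 20 to 120 N. Pads are 22 mm wide; open, the fingers measure 114 mm over their backs; the gripper's body (76 mm by 85 mm) begins 54 mm behind the grasp point. The pads swing forward as they close: fully open they stand 13 mm farther back than shut.
Start: joints at [-1.366, 0.333, 0.04, 1.465, -0.013, 1.343, -0.059], TCP at [0.194, 0.62, 0.253] pointing down, gripper open.
Joint ranges: [-2.58, 2.58], [-0.38, 2.09], [-1.3, 1.39], [0.25, 2.4], [-1.5, 4.64], [0.08, 2.09], [-2.65, 2.65]. Speed limits (rad/s): [2.22, 2.22, 2.79, 2.79, 3.14, 3.14, 3.14].

INTERFACE

Orientations are given as a unit quaternion [x, y, z, w].
In Python, from plant import manip gives the robot as it stands. Calls block until the motion is done:
- manip.movep(position, orientation): joint-space move of the TCP to a pose.
- manip.move_linear(position, rotation=None, vel=0.15, stop_force=None): straight line of the TCP; rotation=None keeps the orientation; vel is the mean speed in m/s. With stop_force (N) it stops when the force on the tool has changed by that much, and returns True; else False.
- manip.move_j(angles): joint-space move.
- manip.gripper_open() and manip.clamp(): open the fingers fully, or close them until they stop; the grip force is fixed at half the most.
- manip.dwell(seconds).
- manip.ik(position, orientation): joint angles nearest the present ones, or None.
- manip.read_camera(name): name is "scene" or "top"; returns the picture (480x640x3 uint8, red, green, blue); there is no depth.
- manip.camera_info(name): a dict with "camera_matrix" (3x3 intrinsics, pixels), "rvec" (rotation vector, rad) and "tvec" (3), from world to camera coordinates, as OpenCV has them. Camera axes: x right, y down, z forward; pixel columns grow to the right and rows downward; lengths in m; the calibration is good to about 2 mm. A picture is of the moment at which its call begins. camera_info takes no time and is no camera call.
A pose or a line that the arm cannot do raises manip.MotionError and nothing moves.
- manip.finish_job(): hands the job in, once; it reports no verdict.
Trained networks look in the newest picture that a camera, given by its name, has taken for a name from the list of things; names that differ only in an ending like _2 or _b are one class to them, and where a whole thing is asked for, a point or a joint stands for the part that bears it (a point fixed in the world has none). Each returns a list of dicts, best first, with "p" (0 to 1); they miss things now and then, are a little off and sometimes report something else, mostly with a low value. They report only what shows in the picture. A call takes as long as a camera call. They do not tell look-alikes from the thing itself.
- manip.find_in(camera, label): "box" ([centre column, centre row, width, height] in pixels, round what is visible of it).
- manip.masks_of(camera, label): "region" (480x640 bool, what is visible of it) and "box" ([centre column, centre row, width, height] in pixels, round what is visible of it).
- manip.pinpoint(camera, label): "pixel" ([column, row] in pixels: a listed point, or the origin of a listed thing).
Readings, each from a call of its own:
- manip.current_clock(): time.
- manip.current_joints(): joint angles.
- manip.current_qd(): joint speeds.
- manip.current_effort(): joint torques, N m.
- manip.current_eef_pos(): TCP position.
- manip.current_tool_rot(): TCP orientation.
- manip.current_contact_force(): force on the tool from outside, world axes, zero at the start.
- manip.current_wrist_torque(): the same for the moment, N m.
- manip.current_grip_width(): opening from 0.0 (shut) to 1.0 (fully open).
Only numpy, scipy, OpenCV 4.12 (cv2) and the standard library are available. Lean on these libraries where they do the work, as an engineer would, in place of code of your own. Each camera call takes 0.05 s, during which the arm holds its last target.

TASK

Turn the hinged board in its holder right over until it lies flat, copper face up. Then take the spring probe out of its leaning stand, hold it upright with its tip on the round copper pad (not a square one), and press lightly so that the spring plunger is pushed in about halfway, never jabbing the board. Finish still holding the probe there like that; do not let go, and leave the spool, jar and steel block where they are.

Things in the scene. Friction and masses are not known exactly. Their poses are not given: they have to be found in the camera images.
- holder: Fixed holder of a hinged board: steel base 120 x 190 x 10 mm (x, y, z), two uprights 59 mm high at x = +-55 mm. Origin: centre of its underside, on the work surface. The hinge axis runs along the holder's x, 45 mm above the origin. The board starts over the holder's -y side and turns over upwards to its +y side. Four rubber posts, at x = +-38, y = +-78 mm, are 41.5 mm high.
- board (a joint): Board angle: 0 = flat over the holder's -y side, component face up; pi/2 = on edge; pi (the stop) = flat over the +y side, copper face up. Starts at 0 to 0.35. Stiff hinge (0.16 N m): stays where it is left. Brown plate 90 mm along the hinge, 5 mm thick, from 15 to 85 mm from the axis, 0.13 kg; parts up to 16 mm high on the component face.
- bar (a point): Middle of the board's steel handle bar: diameter 8 mm, parallel to the hinge, 125 mm from its axis, in the board's mid-plane (45 mm above the work surface when flat). Two 8 mm rods, 34 mm either side of the middle, join it to the board: the gap between bar and board edge is 36 x 60 mm. Can be pinched from above and turns between the fingers as the board swings.
- round_pad (a point): Centre of the round copper pad, diameter 16 mm, on the copper face (underneath at the start), 22 mm towards the holder's +x from the board's middle, 62 mm from the hinge axis. Once turned over it faces up, 48 mm above the work surface, on the holder's +y side. The three other copper pads are 12 mm squares, 30 mm or more away.
- stand: Fixed probe stand: steel base 90 x 90 x 8 mm, grey block 50 x 50 x 30 mm on two cheeks, tilted about 20 degrees so that the probe's top leans to the stand's -x. The probe sits in a 14 mm square through hole in the block. Origin: centre of the base's underside; the middle of the hole's upper mouth is 85 mm straight above it.
- probe: Loose round spring probe, 155 mm, about 80 g. Origin: on its axis, where handle meets barrel; z: from tip to handle. Black handle diameter 20, z = 0 to 85 mm (grip about 45 up); steel barrel diameter 12, z = 0 to -40; brass plunger diameter 6, to the tip at z = -70. At first the barrel is in the stand's hole, the handle resting on the block: pull it out 70 mm along its axis.
- plunger (a joint): How far the probe's spring plunger is pushed in: 0 = fully out, 0.012 m = fully in. Spring 500 N/m (halfway, 6 mm, is about 3 N).
- probe_tip (a point): Rounded tip (radius 3 mm) of the probe's plunger; it moves with the plunger.
- spool: Bystander: standing spool of copper wire, diameter 52 mm, 50 mm high; origin at the centre of its underside. Leave alone.
- jar: Bystander: grey round cup with a glass jar in it, diameter 80 mm, 93 mm high; origin at the centre of its underside. Leave alone.
- block: Bystander: dark steel block 90 x 50 x 30 mm; origin at the centre of its underside. Leave alone.
There are look-alikes about, which are no part of the job. Leave any green or turquoise look-alike of the probe alone.

How it is judged:
By the outcome, as a careful person would: the job done as asked, in the order asked, and still so for the second after the job is handed in, while the arm keeps its last pose, push and grip.
It also fails if it takes over 58 s, if anything falls off the work surface, if the arm or the gripper's body presses on something with over 40 N, if the wrist force passes 120 N, or if a joint passes its speed limit or range.

## Working session

There is one attempt and no reset: what is moved stays moved. The work goes in short steps, each a Python script; the robot and the scene stay as the last script left them, time stands still between calls to the robot, and variables do not carry over. Pictures are saved under pics/ and viewed, and the job is handed in when it is done.

```bash
ls; mkdir -p pics
python3 - <<'E'
from plant import manip
import cv2
for c in ("scene","top"):
    im=manip.read_camera(c); cv2.imwrite(f"pics/{c}0.png",im[:,:,::-1])
    i=manip.camera_info(c); print(c,i)
    for n in ["holder","board","bar","stand","probe","probe_tip","spool","jar","block"]:
        r=manip.pinpoint(c,n); print(n,[(list(map(int,d["pixel"])),round(d["p"],2)) for d in r[:4]])
print(manip.current_clock(), manip.current_tool_rot())
E
```

```text
pics
scene {'camera_matrix': array([[455.42157887,   0.        , 308.08688887],
       [  0.        , 455.42157887, 236.88534481],
       [  0.        ,   0.        ,   1.        ]]), 'rvec': array([ 2.3827571 ,  0.67656864, -0.23380194]), 'tvec': array([-0.45513853, -0.2171607 ,  1.07505508])}
holder [([360, 173], 0.91)]Traceback (most recent call last):
  File "<stdin>", line 7, in <module>
ValueError: it knows: bar, block, holder, jar, probe, probe_tip, round_pad, spool, stand
```

Run:
```python
from plant import manip
import cv2
for c in ("scene","top"):
    im=manip.read_camera(c); cv2.imwrite(f"pics/{c}1.png",im[:,:,::-1])
    i=manip.camera_info(c); print(c,i["camera_matrix"][0,0],i["rvec"],i["tvec"])
    for n in ["holder","bar","stand","probe","probe_tip","round_pad","spool","jar","block"]:
        r=manip.pinpoint(c,n); print(n,[([round(float(v),1) for v in d["pixel"]],round(d["p"],2)) for d in r[:4]])
print(manip.current_clock(), manip.current_tool_rot())
```

```text
scene 455.42157886710373 [ 2.3827571   0.67656864 -0.23380194] [-0.45513853 -0.2171607   1.07505508]
holder [([361.5, 172.5], 0.72)]
bar [([350.1, 189.9], 0.89), ([222.7, 316.6], 0.17)]
stand [([230.0, 344.7], 0.93)]
probe [([220.4, 316.3], 0.75), ([116.1, 363.1], 0.65), ([184.5, 257.8], 0.59)]
probe_tip [([160.1, 354.3], 0.61), ([151.5, 281.5], 0.44), ([237.2, 347.6], 0.38)]
round_pad [([367.1, 177.4], 0.96)]
spool [([395.7, 291.8], 0.6)]
jar [([346.9, 371.1], 0.59)]
block [([429.8, 215.1], 0.75)]
top 492.97747970178233 [ 2.15275401 -2.18391192  0.12430543] [-0.03534384  0.5628589   1.07781663]
holder [([206.9, 260.8], 0.96)]
bar [([257.1, 238.6], 0.92)]
stand [([418.6, 252.7], 0.78), ([223.3, 239.7], 0.16)]
probe [([381.3, 329.3], 0.75), ([425.4, 248.1], 0.64)]
probe_tip [([414.2, 339.4], 0.45), ([454.7, 288.4], 0.36)]
round_pad [([224.8, 240.8], 0.88)]
spool [([312.6, 172.6], 0.97), ([390.5, 175.4], 0.66)]
jar [([389.1, 175.3], 0.81)]
block [([224.3, 181.1], 0.85)]
1.1 [ 8.05968345e-01  5.91958635e-01 -1.33782891e-05  9.27156702e-06]
```

View pics/scene1.png

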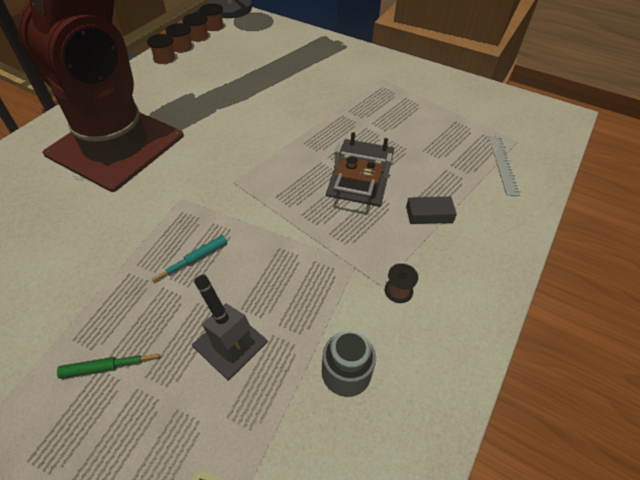

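View pics/top1.png

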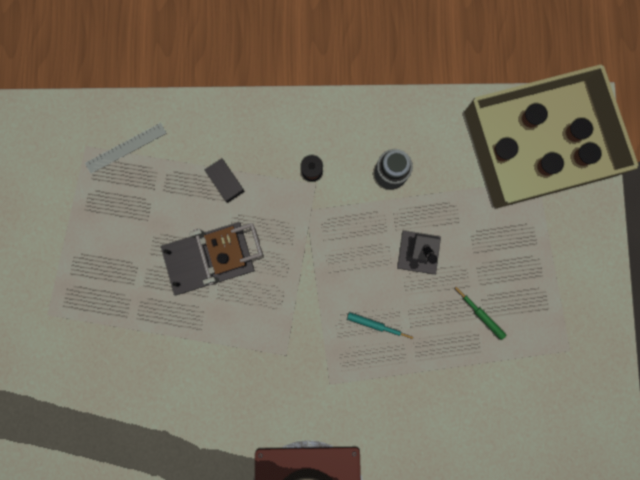

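The scene picture shows the holder at about (361,172), with the board over its lower-right side and the bar at about (350,190). The stand is at (230,345).

Candidates for the probe:
- Black handle in the stand, scene (210,298), top (428,250).
- Turquoise one lying down, scene (190,258), top (381,325).
- Green one lying down, scene (105,365), top (485,318).

By the description it is the black one in the stand. I'll check that in close crops.

```bash
python3 - <<'E'
import cv2,numpy as np
s=cv2.imread("pics/scene1.png");t=cv2.imread("pics/top1.png")
f=lambda im,x,y,w:cv2.resize(im[y:y+w*3//4,x:x+w],(400,300),interpolation=cv2.INTER_CUBIC)
a=np.vstack([np.hstack([f(s,170,260,130),f(s,310,120,110)]),np.hstack([f(t,380,215,90),f(t,150,205,130)])])
a=np.clip(a*1.4,0,255).astype(np.uint8)
cv2.imwrite("pics/crop1.png",a)
E
cat > h.py <<'E'
from plant import manip
import cv2,numpy as np
from scipy.spatial.transform import Rotation as R
from scipy.optimize import least_squares
def cam(c):
    i=manip.camera_info(c);return np.array(i["camera_matrix"]),np.array(i["rvec"],float),np.array(i["tvec"],float)
def proj(c,P):
    K,r,t=cam(c);return cv2.projectPoints(np.atleast_2d(np.array(P,float)),r,t,K,None)[0].reshape(-1,2)
def ray(c,px):
    K,r,t=cam(c);M=cv2.Rodrigues(r)[0];d=M.T@np.linalg.inv(K)@np.array([px[0],px[1],1.]);return -M.T@t,d
def atz(c,px,z):
    o,d=ray(c,px);return o+d*(z-o[2])/d[2]
def tri(p1,p2):
    A=[];b=[]
    for c,p in (("scene",p1),("top",p2)):
        o,d=ray(c,p);d/=np.linalg.norm(d);M=np.eye(3)-np.outer(d,d);A.append(M);b.append(M@o)
    A=np.vstack(A);b=np.hstack(b);x=np.linalg.lstsq(A,b,rcond=None)[0];return x,np.linalg.norm(A@x-b)
E
python3 - <<'E'
from h import *
np.set_printoptions(precision=4,suppress=True)
for c,h,st,sp,ja,bl in (("scene",(361.5,172.5),(230,344.7),(395.7,291.8),(346.9,371.1),(429.8,215.1)),("top",(206.9,260.8),(418.6,252.7),(312.6,172.6),(389.1,175.3),(224.3,181.1))):
    print(c,[atz(c,p,0)[:2] for p in (h,st,sp,ja,bl)])
print("bar",tri((350.1,189.9),(257.1,238.6)));print("pad",tri((367.1,177.4),(224.8,240.8)));print("probe",tri((220.4,316.3),(425.4,248.1)))
E
```

```text
scene [array([0.5376, 0.2228]), array([ 0.5436, -0.2622]), array([ 0.7345, -0.0229]), array([ 0.7307, -0.2001]), array([0.7163, 0.1837])]
top [array([0.5301, 0.2277]), array([ 0.5419, -0.2602]), array([ 0.7342, -0.0178]), array([ 0.7253, -0.1973]), array([0.7166, 0.1892])]
bar (array([0.5702, 0.1026, 0.0656]), np.float64(0.002973949969081504))
pad (array([0.5706, 0.1791, 0.0372]), np.float64(0.0013812040338936158))
probe (array([ 0.5415, -0.2593,  0.0903]), np.float64(0.004178797984836928))
```

View pics/crop1.png

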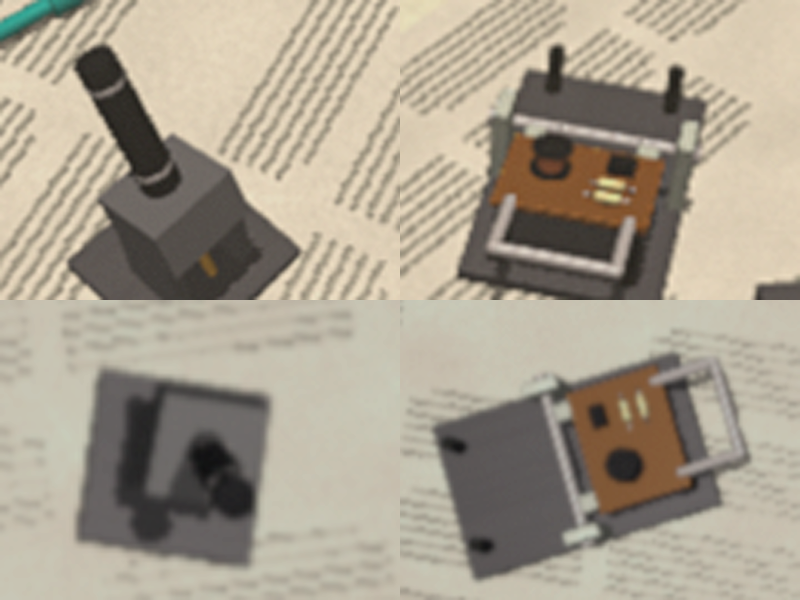

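Confirmed: the black probe is in the stand, with its brass plunger showing under the block. The two coloured ones are decoys. Next I'll fit the poses of the holder, board and stand.

```bash
cat > fit.py <<'E'
from h import *
np.set_printoptions(precision=4,suppress=True)
def HP(p,q):
    x,y,yaw=p[:3];c,s=np.cos(yaw),np.sin(yaw);q=np.atleast_2d(q);
    return np.c_[x+c*q[:,0]-s*q[:,1],y+s*q[:,0]+c*q[:,1],q[:,2]]
def brd(p,x,r): # board-plane point
    a=p[3];return [x,-r*np.cos(a),.045+r*np.sin(a)]
def resH(p):
    e=[]
    T=[(-.06,.095,.01),(.06,.095,.01),(.06,-.095,.01),(-.06,-.095,.01)]
    # top: left-top,left-bot,right-bot,right-top ; holder +x = up in the picture
    e.append(proj("top",HP(p,[T[1],T[0],T[3],T[2]]))-np.array([(161.4,246.6),(174.4,296),(254,271.6),(239.4,221.9)]))
    e.append(proj("scene",HP(p,[T[0],T[1],T[3]]))-np.array([(345.8,139.3),(393.9,147.5),(326.5,195.6)]))
    B=[brd(p,.038,.129),brd(p,-.038,.129)]
    e.append(proj("top",HP(p,B))-np.array([(253.4,224.5),(261.2,257)]))
    e.append(proj("scene",HP(p,[brd(p,-.034,.125),brd(p,.034,.125)]))-np.array([(334.7,187.5),(370,194.8)]))
    e.append(proj("scene",HP(p,[(-.038,.078,.0415),(.038,.078,.0415)]))-np.array([(353.2,133.75),(386.2,139.3)]))
    return np.vstack(e)
if __name__=="__main__":
    s=least_squares(lambda p:resH(p).ravel(),[.534,.225,.28,.2],loss="soft_l1");print("holder",s.x);print(resH(s.x))
    print("bar",HP(s.x,[brd(s.x,0,.125)]))
    T=np.array([(-.045,-.045,.008),(.045,-.045,.008),(.045,.045,.008),(-.045,.045,.008)])
    obs=np.array([(402.5,231.2),(440.75,236.8),(435.8,274.6),(398,269)]) # top: TL(far,left)...
    # base square: yaw mod 90
    W=[(.045,.045,.008),(.045,-.045,.008),(-.045,-.045,.008),(-.045,.045,.008)]
    f=lambda p:(proj("top",HP(p,W))-obs).ravel()
    s=least_squares(f,[.543,-.261,-.15]);print("stand",s.x,f(s.x))
    print("handle top",tri((200.9,279.5),(432.2,259.3)))
E
python3 fit.py
```

```text
holder [0.5354 0.2245 0.283  0.1192]
[[-1.2027 -1.3363]
 [-0.445  -0.2756]
 [ 0.7218 -0.5016]
 [ 0.7761 -0.6857]
 [-1.501  -1.9415]
 [ 0.7512 -1.2138]
 [-1.7007 -2.9226]
 [ 0.2471 -1.6982]
 [ 2.1557 -1.2248]
 [ 0.0481  0.1605]
 [-1.4898 -0.5042]
 [-0.214  -1.1329]
 [-0.2521 -0.9147]]
bar [[0.5701 0.1053 0.0599]]
stand [ 0.5409 -0.2601 -0.1602] [-0.1758 -0.4739  0.3307 -0.4257  0.5668  0.503  -0.7203  0.3732]
handle top (array([ 0.5137, -0.255 ,  0.1623]), np.float64(0.0010408238249036746))
```

Fit summary:

| Item | Position | Angle |
|---|---|---|
| Holder | (0.535, 0.2245) | yaw 0.283 |
| Bar | about (0.570, 0.104, 0.062) | |
| Stand | (0.541, -0.260) | yaw about -0.17 |

The measured lean of 19.7° matches the given 20°. I'll plan the swing with the tool tilted outward, so the inner open finger clears the board, and check the IK along the way.

```bash
cat > plan.py <<'E'
from h import *
np.set_printoptions(precision=3,suppress=True)
HX,HY,YAW=.535,.2243,.283
hx=np.array([np.cos(YAW),np.sin(YAW),0]);hy=np.array([-np.sin(YAW),np.cos(YAW),0]);uz=np.array([0,0,1.])
A0=.14
def bar(a): return np.array([HX,HY,.045])+.125*(-np.cos(a)*hy+np.sin(a)*uz)
def rot(t,s):
    tz=np.sin(t)*hy-np.cos(t)*uz;tx=s*(np.cos(t)*hy+np.sin(t)*uz);ty=np.cross(tz,tx)
    return np.c_[tx,ty,tz]
AH=.008
def pose(a,t,s,back=0):
    M=rot(t,s);return bar(a)-M[:,2]*(AH+back),R.from_matrix(M).as_quat()
T0=np.radians(25)
def tilt(a): return T0*(1-2*(a-A0)/(np.pi-A0))
E
python3 - <<'E'
from plan import *
for s in (1,-1):
    for a in np.linspace(A0,np.pi,6):
        for b in ((0,.1) if a in(A0,np.pi) else (0,)):
            print(s,round(a,2),b,manip.ik(*pose(a,tilt(a),s,b)))
E
```

```text
1 0.14 0 [-0.649  0.593  0.829  1.806 -0.871  1.279  2.405]
1 0.14 0.1 [-0.722  0.598  1.066  1.706 -0.868  1.5    2.421]
1 0.74 0 [-0.758  0.376  0.736  1.8   -0.548  1.182  2.047]
1 1.34 0 [-0.735  0.25   0.424  1.769 -0.208  1.149  1.617]
1 1.94 0 [-0.81   0.28   0.251  1.725  0.016  1.169  1.28 ]
1 2.54 0 [-0.913  0.405  0.173  1.678  0.178  1.189  1.027]
1 3.14 0 [-1.005  0.574  0.166  1.639  0.295  1.194  0.855]
1 3.14 0.1 [-1.037  0.514  0.146  1.518  0.285  1.383  0.861]
-1 0.14 0 [-0.574  0.552  0.72   1.802 -0.811  1.239 -0.781]
-1 0.14 0.1 [-0.546  0.473  0.781  1.699 -0.719  1.398 -0.837]
-1 0.74 0 [-0.721  0.364  0.686  1.798 -0.527  1.174 -1.112]
-1 1.34 0 [-0.905  0.271  0.63   1.776 -0.269  1.157 -1.471]
-1 1.94 0 [-1.076  0.307  0.577  1.739 -0.088  1.165 -1.771]
-1 2.54 0 [-1.202  0.445  0.547  1.693  0.015  1.166 -1.982]
-1 3.14 0 [-1.264  0.624  0.521  1.654  0.09   1.152 -2.129]
-1 3.14 0.1 [-1.307  0.559  0.528  1.534  0.105  1.343 -2.14 ]
```

Run:
```python
from plan import *
manip.movep(*pose(A0,T0,-1,.11))
p,q=pose(A0,T0,-1,.0)
print(manip.move_linear(p,vel=.12,stop_force=12))
print(manip.current_clock(),manip.current_eef_pos(),p,manip.current_contact_force())
a=manip.read_camera("scene");b=manip.read_camera("top")
f=lambda im,x,y,w:cv2.resize(im[y:y+w*3//4,x:x+w],(400,300),interpolation=cv2.INTER_CUBIC)
cv2.imwrite("pics/pre.png",np.clip(1.4*np.hstack([f(a,290,100,130),f(b,170,190,130)])[:,:,::-1],0,255))
```

```text
False
4.6083 [0.571 0.102 0.07 ] [0.571 0.102 0.07 ] [-0.648 -1.21   0.54 ][ WARN:0@7.772] global loadsave.cpp:1063 imwrite_ Unsupported depth image for selected encoder is fallbacked to CV_8U.
```

View pics/pre.png

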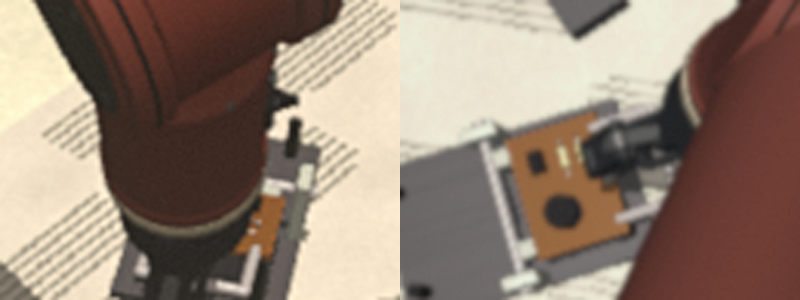

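The left half (scene view) shows the gripper coming over the bar. The right half (top view) shows the inner finger between the two rods at the board edge, with no contact force. I'll clamp now.

Run:
```python
from plan import *
manip.clamp();print(manip.current_clock(),manip.current_grip_width(),manip.current_contact_force(),manip.current_eef_pos())
```

```text
5.4167 0.061852166676604425 [ 1.095 -2.784 -0.795] [0.571 0.102 0.07 ]
```

Run:
```python
from plan import *
for a in (.3,.5,.7):
    p,q=pose(a,tilt(a),-1); manip.move_linear(p,q,vel=.1)
    print(a,manip.current_contact_force(),manip.current_grip_width())
b=manip.read_camera("top");a=manip.read_camera("scene")
f=lambda im,x,y,w:cv2.resize(im[y:y+w*3//4,x:x+w],(400,300),interpolation=cv2.INTER_CUBIC)
cv2.imwrite("pics/l1.png",np.hstack([f(a,290,100,130),f(b,170,190,130)])[:,:,::-1])
print(manip.current_clock())
```

```text
0.3 [ 0.722 -4.68  -0.086] 0.06332440729810553
0.5 [-0.059 -6.634  1.873] 0.06419478408067351
0.7 [ 0.046 -7.858  5.902] 0.06406007658982156
6.6667
```

View pics/l1.png

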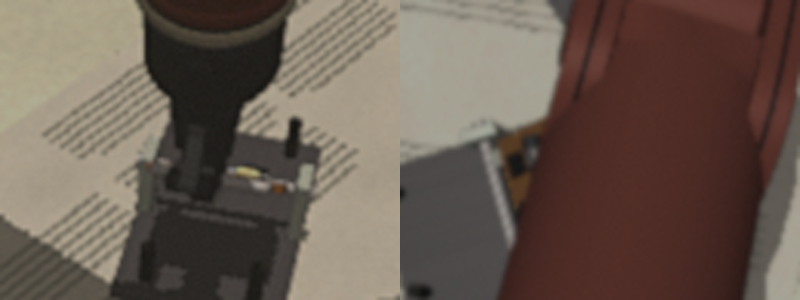

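The board is lifting with the gripper, so I'll continue and watch the forces.

Run:
```python
from plan import *
for a in np.r_[np.arange(.95,3.0,.25),3.0]:
    p,q=pose(a,tilt(a),-1); manip.move_linear(p,q,vel=.12)
    F=manip.current_contact_force();print(round(a,2),F,round(np.linalg.norm(F),1))
    if np.linalg.norm(F)>25: break
else:
    p,q=pose(np.pi,tilt(np.pi),-1); print(manip.move_linear(p-[0,0,.004],q,vel=.06,stop_force=12))
print(manip.current_eef_pos(),p,manip.current_contact_force(),manip.current_clock())
```

```text
0.95 [ -2.605 -10.194  11.928] 15.9
1.2 [-3.907 -6.134 16.718] 18.2
1.45 [-6.904 -1.491 16.536] 18.0
1.7 [-2.37   2.951  7.175] 8.1
1.95 [-4.094  3.553  9.772] 11.2
2.2 [-7.06   6.68   8.616] 13.0
2.45 [-4.99   9.033  6.119] 12.0
2.7 [-2.342  7.963  2.318] 8.6
2.95 [-2.467  6.601  0.027] 7.0
3.0 [-3.002  6.861  0.43 ] 7.5
True
[0.5   0.347 0.053] [0.499 0.348 0.052] [-3.074  0.006 12.122] 11.025
```

Run:
```python
from plan import *
manip.gripper_open()
p=np.array(manip.current_eef_pos());M=R.from_quat(manip.current_tool_rot()).as_matrix()
manip.move_linear(p-M[:,2]*.13,vel=.25)
# move away so cameras see the board: over toward stand
manip.movep([.50,-.05,.30],R.from_matrix(rot(0,-1)).as_quat())
a=manip.read_camera("scene");b=manip.read_camera("top")
cv2.imwrite("pics/s2.png",a[:,:,::-1]);cv2.imwrite("pics/t2.png",b[:,:,::-1])
f=lambda im,x,y,w:cv2.resize(im[y:y+w*3//4,x:x+w],(400,300),interpolation=cv2.INTER_CUBIC)
cv2.imwrite("pics/l2.png",np.clip(1.4*np.hstack([f(a,300,100,120),f(b,130,200,130)])[:,:,::-1],0,255).astype(np.uint8))
for c in("scene","top"):
    for n in("round_pad","bar","probe","stand"): print(c,n,[(np.array(d["pixel"]),round(d["p"],2)) for d in manip.pinpoint(c,n)[:3]])
    print(proj(c,[[*(np.array([HX,HY,0])+.022*hx+.062*hy)[:2],.048]]))
print(manip.current_clock())
```

```text
scene round_pad [(array([377.6, 142.3]), 0.93)]
scene bar [(array([369. , 119.7]), 0.9)]
scene probe [(array([222.5, 317.8]), 0.67), (array([116.8, 361.9]), 0.62), (array([186. , 261.4]), 0.56)]
scene stand [(array([230.3, 346. ]), 0.7)]
[[377.884 139.232]]
top round_pad [(array([170.9, 254.5]), 0.94)]
top bar [(array([149.1, 272.4]), 0.74)]
top probe [(array([475.7, 308.3]), 0.85), (array([381.3, 327.8]), 0.7), (array([427.4, 248. ]), 0.69)]
top stand [(array([416.5, 254.7]), 0.56)]
[[173.607 255.661]]
14.6583
```

View pics/l2.png

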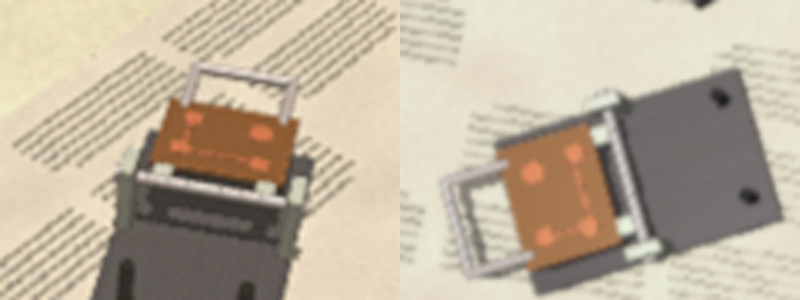

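View pics/s2.png

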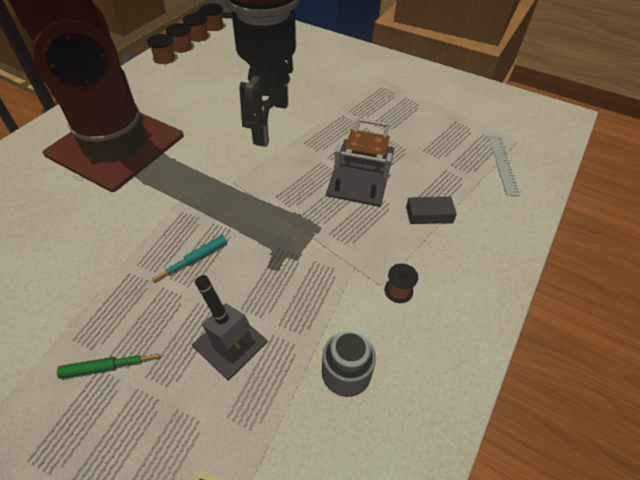

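The board has turned over: copper face up, flat, with the bar on the far side. In the crops the single round pad shows at scene about (378.6,139.9) and top about (172.9,255.9). The three squares are the other corners, and my prediction of the round pad matches within 1 px. Next I'll refine the pad and check the probe axis by overlay.

```bash
cat > plan2.py <<'E'
from plan import *
SY=-.17
M0=np.array([.541,-.2605,.085])
L=np.radians(20)
ax=np.array([-np.sin(L)*np.cos(SY),-np.sin(L)*np.sin(SY),np.cos(L)])
PAD=np.array([HX,HY,0])+.022*hx+.062*hy+[0,0,.048]
E
python3 - <<'E'
from plan2 import *
out=[]
for c,fn,(x,y,w),(u,v,w2) in (("scene","pics/s2.png",(170,255,130),(340,115,60)),("top","pics/t2.png",(380,215,90),(140,230,60))):
    im=cv2.imread(fn)
    # pads by colour: copper = redder than board
    hsv=cv2.cvtColor(im,cv2.COLOR_BGR2HSV)
    sub=im[v:v+45,u:u+60].astype(int)
    pp=proj(c,[PAD])[0]; print(c,"pred",pp, "pix",im[int(pp[1]),int(pp[0])], "board", im[int(pp[1])+4,int(pp[0])-5])
    yy,xx=np.mgrid[0:480,0:640];near=(np.hypot(xx-pp[0],yy-pp[1])<7)
    g=im[:,:,0].astype(float)+im[:,:,1]*0+im[:,:,2]*.5
    bg=np.percentile(g[near],30);wgt=np.clip(g-bg-.35*(g[near].max()-bg),0,None)*near
    print(" centroid",(xx*wgt).sum()/wgt.sum(),(yy*wgt).sum()/wgt.sum())
    def crop(x,y,w,draw):
        s=400/w;o=cv2.resize(im[y:y+w*3//4,x:x+w],(400,300),interpolation=cv2.INTER_CUBIC);o=np.clip(o*1.4,0,255).astype(np.uint8)
        for P in draw:
            q=(proj(c,[P])[0]-[x,y]+.5)*s;cv2.circle(o,tuple(int(k) for k in q),3,(0,255,255),-1)
        return o
    out.append(np.vstack([crop(x,y,w,[M0+ax*k for k in(0,.045,.085)]),crop(u,v,w2,[PAD])]))
cv2.imwrite("pics/ov.png",np.hstack(out))
E
```

```text
scene pred [377.884 139.232] pix [ 56  87 151] board [ 39  67 102]
 centroid 379.6351084812623 133.35907816879478
top pred [173.607 255.661] pix [ 72 102 163] board [ 54  83 116]
 centroid 172.7872484626954 255.35111085727345
```

View pics/ov.png

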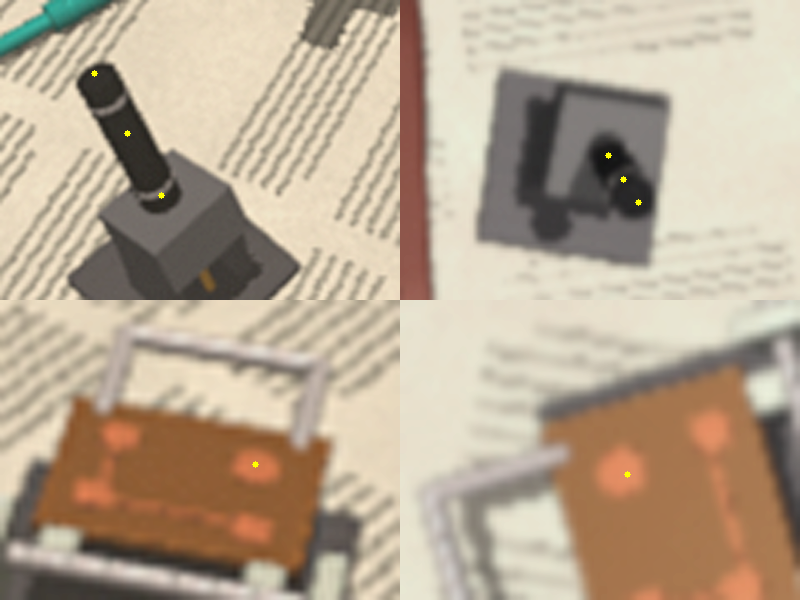

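The overlay points lie on the handle axis in both views, and the pad prediction agrees within 1 px. Now I'll check the probe grasp IK and the final pose.

```bash
cat >> plan2.py <<'E'
PADm=(atz("scene",(378.2,139.5),.048)+atz("top",(172.9,255.1),.048)+PAD)/3
G=.046
def frame(zdir,yaw):
    z=-zdir/np.linalg.norm(zdir);x=np.array([np.cos(yaw),np.sin(yaw),0]);x-=z*(x@z);x/=np.linalg.norm(x);return R.from_matrix(np.c_[x,np.cross(z,x),z]).as_quat()
def gpose(k,yaw): return M0+ax*(G+.003+k),frame(ax,yaw)
E
python3 - <<'E'
from plan2 import *
print(PAD,PADm,atz("scene",(378.2,139.5),.048),atz("top",(172.9,255.1),.048))
for y in np.radians([-170,-130,-90,-50,-10,30,70,110,150]):
    l=[manip.ik(*gpose(.0,y)),manip.ik(*gpose(.12,y)),manip.ik(PADm+[0,0,.119+.06],frame(uz,y)),manip.ik(PADm+[0,0,.113],frame(uz,y))]
    print(round(y,2),*[("None" if v is None else np.array(v)) for v in l])
E
```

```text
[0.539 0.29  0.048] [0.54  0.29  0.048] [0.54  0.29  0.048] [0.54  0.292 0.048]
-2.97 [-0.635  0.198  1.18   2.089 -0.475  0.693 -2.114] [-0.518 -0.223  0.879  2.03   0.127  0.914 -2.629] [ 0.25   0.487 -1.095  1.555  0.438  1.369  2.43 ] [ 0.248  0.559 -1.095  1.632  0.516  1.272  2.374]
-2.27 [-0.551  0.164  1.074  2.087 -0.41   0.679 -1.466] [-0.793 -0.369  1.058  2.035  0.342  0.96  -2.101] [-1.161  0.327  0.745  1.627 -0.23   1.278 -2.644] [-1.161  0.393  0.753  1.704 -0.29   1.16  -2.598]
-1.57 [-0.693  0.238  1.262  2.09  -0.543  0.711 -0.688] [-0.58  -0.246  0.925  2.032  0.163  0.919 -1.292] [-1.145  0.323  0.724  1.626 -0.222  1.277 -1.953] [-1.131  0.383  0.712  1.703 -0.27   1.157 -1.916]
-0.87 [ 0.032  0.105  0.425  2.068 -0.227  0.653 -0.298] [-0.58  -0.246  0.925  2.032  0.163  0.919 -0.615] [-1.163  0.328  0.748  1.627 -0.231  1.278 -1.247] [-1.152  0.39   0.74   1.704 -0.284  1.159 -1.207]
-0.17 [-0.741  0.294  1.341  2.091 -0.633  0.74   0.792] [-0.786 -0.364  1.055  2.035  0.335  0.958 -0.027] [-1.189  0.336  0.783  1.628 -0.245  1.28  -0.537] [-1.176  0.399  0.774  1.705 -0.3    1.161 -0.495]
0.52 [ 1.108  0.172 -0.721  2.018  0.05   0.654  0.934] [-0.58  -0.246  0.925  2.032  0.163  0.919  0.843] [-1.211  0.343  0.815  1.629 -0.258  1.282  0.173] [-1.193  0.405  0.797  1.705 -0.312  1.164  0.213]
1.22 [ 1.418  0.26  -1.077  2.008  0.244  0.676  1.462] [-0.58  -0.246  0.925  2.032  0.163  0.919  1.521] [-1.148  0.324  0.728  1.626 -0.223  1.277  0.841] [-1.11   0.377  0.684  1.702 -0.257  1.155  0.865]
1.92 [ 1.418  0.26  -1.077  2.008  0.244  0.676  2.124] [-0.58  -0.246  0.925  2.032  0.163  0.919  2.182] [ 0.25   0.487 -1.095  1.555  0.438  1.369  1.033] [ 0.248  0.559 -1.095  1.632  0.516  1.272  0.978]
2.62 None None [ 0.25   0.487 -1.095  1.555  0.438  1.369  1.732] [ 0.248  0.559 -1.095  1.632  0.516  1.272  1.676]
```

Run:
```python
from plan2 import *
Y=-.87
manip.movep(*gpose(.10,Y));print(np.array(manip.current_joints()))
print(manip.move_linear(gpose(0,Y)[0],vel=.1,stop_force=10))
print(manip.current_eef_pos(),gpose(0,Y)[0],manip.current_contact_force(),manip.current_clock())
a=manip.read_camera("scene");b=manip.read_camera("top")
f=lambda im,x,y,w:cv2.resize(im[y:y+w*3//4,x:x+w],(400,300),interpolation=cv2.INTER_CUBIC)
cv2.imwrite("pics/g1.png",np.clip(1.4*np.hstack([f(a,160,220,150),f(b,350,190,130)])[:,:,::-1],0,255).astype(np.uint8))
```

```text
[-0.73  -0.261  1.063  2.047  0.21   0.885 -0.649]
False
[ 0.525 -0.258  0.131] [ 0.524 -0.258  0.131] [ 0.209 -0.902 -0.293] 17.1333
```

View pics/g1.png

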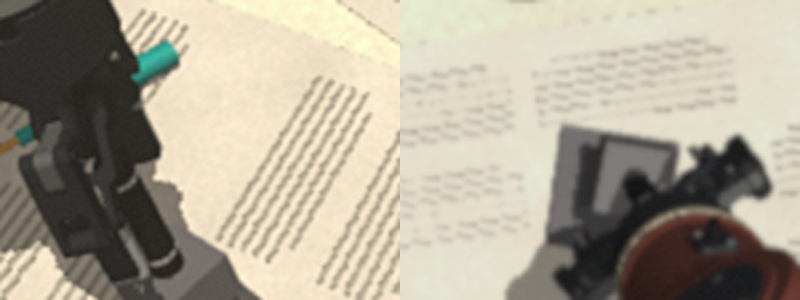

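The handle sits between the open fingers and nothing is touching. I'll clamp, pull out along the axis, then look.

Run:
```python
from plan2 import *
manip.clamp();print(manip.current_grip_width(),manip.current_contact_force(),manip.current_wrist_torque())
p=np.array(manip.current_eef_pos())
manip.move_linear(p+ax*.02,vel=.08);F=np.array(manip.current_contact_force());print(F)
if np.linalg.norm(F)<25:
    manip.move_linear(p+ax*.085,vel=.1)
    print(manip.current_contact_force(),manip.current_grip_width())
    q=p+ax*.085
    a=manip.read_camera("scene");b=manip.read_camera("top")
    f=lambda im,x,y,w:cv2.resize(im[y:y+w*3//4,x:x+w],(400,300),interpolation=cv2.INTER_CUBIC)
    cv2.imwrite("pics/g2.png",np.clip(1.4*np.hstack([f(a,140,200,170),f(b,350,190,130)])[:,:,::-1],0,255).astype(np.uint8))
print(manip.current_clock())
```

```text
0.22196581399813192 [-0.017 -0.904  1.628] [-0.006  0.116  0.012]
[-0.647 -1.728  1.621]
[-0.466 -0.042 -1.473] 0.22068048154828954
19.3083
```

View pics/g2.png

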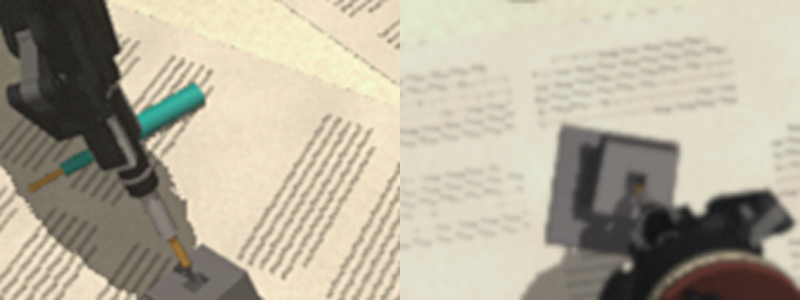

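The probe is out of the hole: the plunger shows just above the mouth at crop (185,262). Next I'll raise it, set it upright, carry it above the pad and measure the tip.

Run:
```python
from plan2 import *
Y=-.87
print(np.array(manip.current_joints()))
p=np.array(manip.current_eef_pos())
manip.move_linear([.53,-.2,.30],frame(uz,Y),vel=.2)
up=PADm+[0,0,.070+G+.003+.03]
manip.movep(up+[0,0,.07],frame(uz,Y))
manip.move_linear(up,vel=.15);manip.dwell(.3)
print(manip.current_eef_pos(),up,manip.current_contact_force(),manip.current_clock())
a=manip.read_camera("scene");b=manip.read_camera("top")
for c in("scene","top"):
    for n in("probe_tip","round_pad","probe"): print(c,n,[(np.array(d["pixel"]),round(d["p"],2)) for d in manip.pinpoint(c,n)[:4]])
    print(c,"pred tip, pad, probe",proj(c,[PADm+[0,0,.03],PADm,PADm+[0,0,.10]]))
cv2.imwrite("pics/s3.png",a[:,:,::-1]);cv2.imwrite("pics/t3.png",b[:,:,::-1])
f=lambda im,x,y,w:cv2.resize(im[y:y+w*3//4,x:x+w],(400,300),interpolation=cv2.INTER_CUBIC)
cv2.imwrite("pics/g3.png",np.clip(1.4*np.hstack([f(a,330,80,80),f(b,120,210,100)])[:,:,::-1],0,255).astype(np.uint8))
```

```text
[-0.741 -0.21   1.104  2.057  0.154  0.842 -0.597]
[0.54  0.29  0.198] [0.54  0.29  0.197] [ 0.257  0.583 -0.802] 22.9
scene probe_tip [(array([149.6, 280.8]), 0.63), (array([159.2, 353.4]), 0.62), (array([381.5, 126.4]), 0.54)]
scene round_pad [(array([378.7, 143.6]), 0.61), (array([426.2, 215.6]), 0.4)]
scene probe [(array([188.1, 259.7]), 0.83), (array([114.6, 360.7]), 0.63), (array([382.8,  98.4]), 0.51)]
scene pred tip, pad, probe [[379.965 128.327]
 [378.263 139.257]
 [384.265 100.713]]
top probe_tip [(array([454.2, 290.5]), 0.55), (array([414.6, 339.1]), 0.46)]
top round_pad [(array([173.9, 253.9]), 0.94)]
top probe [(array([477.9, 309. ]), 0.9), (array([382.2, 326.6]), 0.66), (array([155.9, 250.4]), 0.63)]
top pred tip, pad, probe [[169.25  254.129]
 [173.445 255.321]
 [158.476 251.068]]
```

View pics/g3.png

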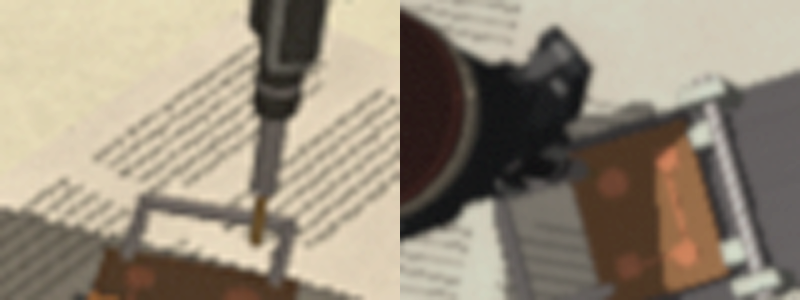

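In the scene crop the probe hangs upright over the pad, with the tip at about (381.4,128.4) against a prediction of (380,128.3). Small offset, so I'll zoom with an overlay.

```bash
cat > ov.py <<'E'
from plan2 import *
def ov(a,b,tip,fn,pad=None):
    out=[]
    for c,im,w in(("scene",a,48),("top",b,48)):
        pts=proj(c,[tip,tip+[0,0,.03],tip+[0,0,.07]]);ctr=proj(c,[PADm])[0] if c=="top" else pts[1]
        x,y=int(ctr[0]-w/2),int(ctr[1]-w*.5);s=400/w
        o=np.clip(cv2.resize(im[y:y+w,x:x+w],(400,400),interpolation=cv2.INTER_CUBIC).astype(float)*1.6,0,255).astype(np.uint8)[:,:,::-1].copy()
        for q,col in zip(list(pts)+[proj(c,[PADm])[0]],((0,255,255),(0,255,0),(0,255,0),(255,0,0))):
            q=(q-[x,y]+.5)*s;cv2.drawMarker(o,tuple(int(k) for k in q),col,cv2.MARKER_CROSS,10,1)
        print(c,"origin",x,y,"scale",s);out.append(o)
    cv2.imwrite(fn,np.hstack(out))
E
python3 - <<'E'
from ov import *
a=cv2.imread("pics/s3.png")[:,:,::-1];b=cv2.imread("pics/t3.png")[:,:,::-1]
ov(a,b,PADm+[0,0,.03],"pics/ov3.png")
for c in("scene","top"):print(c,(proj(c,[PADm+[.01,0,.03],PADm+[0,.01,.03],PADm+[0,0,.04]])-proj(c,[PADm+[0,0,.03]])))
E
```

```text
scene origin 357 92 scale 8.333333333333334
top origin 149 231 scale 8.333333333333334
scene [[ 4.152  1.527]
 [ 2.004 -2.431]
 [ 0.585 -3.758]]
top [[ 0.091 -4.643]
 [-4.675  0.066]
 [-1.451 -0.412]]
```

View pics/ov3.png

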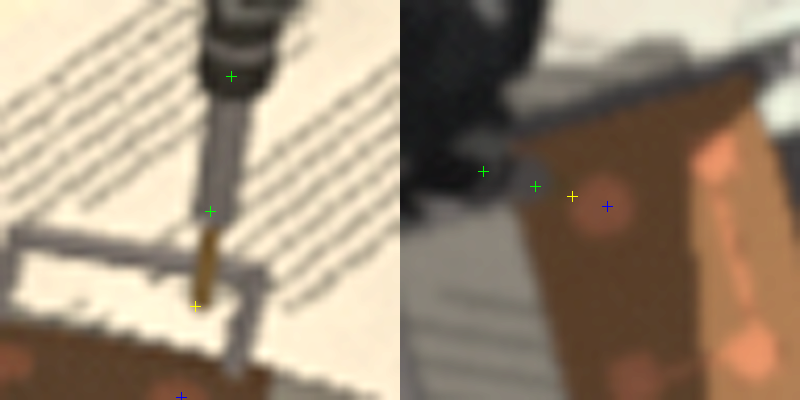

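Both views agree: the probe is upright, and its axis is about 1.5 mm to world +x of nominal. The pad disc is about 1 mm to +y of my mark. I'll shift by (-1.2, +0.6) mm, go down gently and feel for contact.

Run:
```python
from ov import *
p=np.array(manip.current_eef_pos())
t=PADm+[-.0012,.0006,.119+.008]
manip.move_linear(t,vel=.04);manip.dwell(.4)
F0=[]
for i in range(6): F0.append(manip.current_contact_force()); manip.dwell(.03)
F0=np.array(F0);print(F0.mean(0),F0.std(0))
a=manip.read_camera("scene");b=manip.read_camera("top")
np.save("F0.npy",F0.mean(0))
ov(a,b,PADm+[0,0,.008],"pics/ov4.png");print(manip.current_eef_pos(),manip.current_clock())
```

```text
[ 0.247  0.188 -0.434] [0.284 0.624 0.408]
scene origin 356 101 scale 8.333333333333334
top origin 149 231 scale 8.333333333333334
[0.538 0.291 0.175] 24.7
```

View pics/ov4.png

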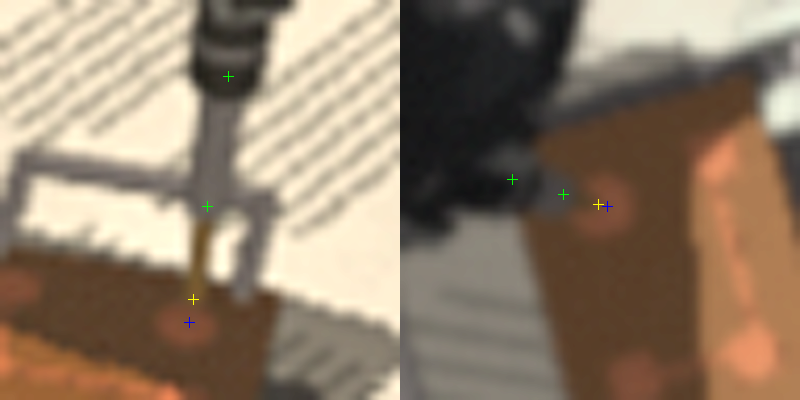

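The tip is over the middle of the round pad in both views, about 8 mm above it. Now small slow steps, averaging the force at each.

Run:
```python
from ov import *
def F(n=12):
    f=[]
    for i in range(n): f.append(manip.current_contact_force()); manip.dwell(.02)
    return np.mean(f,0)
f0=F(12);print("base",f0);np.save("F0.npy",f0)
t=PADm+[-.0012,.0006,.119]
for h in (.003,.001,-.001,-.003,-.0045):
    hit=manip.move_linear(t+[0,0,h],vel=.02,stop_force=5)
    d=F(10)-f0;print(h,hit,d,np.array(manip.current_eef_pos())[2])
    if hit or d[2]>2.6: break
print(manip.current_clock())
```

```text
base [-0.105 -0.067 -0.738]
0.003 False [ 0.001 -0.12  -0.287] 0.1700588480386322
0.001 False [ 0.036 -0.129 -0.136] 0.1680188676005022
-0.001 False [0.352 0.308 0.542] 0.16607178112861912
-0.003 False [ 0.75  -0.058  1.51 ] 0.16407311442264041
-0.0045 False [ 0.728 -0.209  2.124] 0.16255632744501086
27.1333
```

Contact came at h≈0 and the slope is about 0.45 N/mm, close to the spring's 500 N/m. Going on to 6 mm.

Run:
```python
from ov import *
f0=np.load("F0.npy")
t=PADm+[-.0012,.0006,.119]
manip.move_linear(t+[0,0,-.0061],vel=.015,stop_force=6);manip.dwell(.3)
f=[]
for i in range(30): f.append(manip.current_contact_force()); manip.dwell(.03)
print(np.mean(f,0)-f0,manip.current_eef_pos(),manip.current_grip_width(),manip.current_clock())
a=manip.read_camera("scene");b=manip.read_camera("top")
ov(a,b,PADm,"pics/ov5.png")
cv2.imwrite("pics/s5.png",a[:,:,::-1])
```

```text
[0.886 0.171 2.969] [0.538 0.291 0.161] 0.21691872553337477 28.6917
scene origin 355 104 scale 8.333333333333334
top origin 149 231 scale 8.333333333333334
```

View pics/ov5.png

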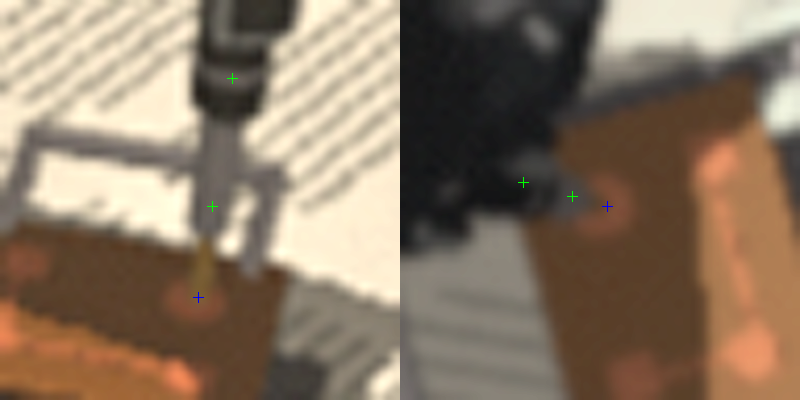

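View pics/s5.png

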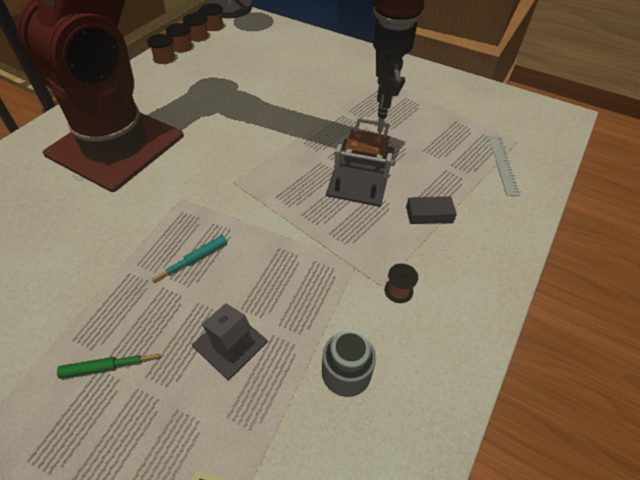

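The close view shows the tip on the round pad at about (379,139), the plunger partly in and the force +2.97 N, about 6 mm. The stand is empty and the spool, jar and block have not moved. Handing in.

```bash
python3 -c "
from plant import manip
manip.finish_job();print(manip.current_clock())"
```

```text
the job is handed in; nothing more can be done
the job is handed in; nothing more can be done
```

The job is done and handed in. The board is turned over with its copper face up, and the probe is held upright on the round pad with its plunger about halfway in.

- **Board:** I pinched the bar, swung the board over and pressed it onto its stop. The force at the stop was 12 N, and the picture afterwards showed it flat. The highest force I read during the swing was about 18 N.
- **Probe:** I took the black probe out of the stand along its axis, set it upright and lowered it slowly in steps of about 2 mm.
- **Last checks:** the push is 2.97 N above the reading before contact, and I moved about 6 mm down after touching the pad. Both mean the plunger is about halfway in. The scene view shows the tip within about 2 mm of the pad's middle; the top view agrees, though the tip itself is not visible there.
- **Other things:** the spool, jar, block and the two coloured look-alikes look unmoved. The clock read about 28.7 s just before the last pictures and hand-in.
- **Disagreements:** the networks' pixels for the board and bar were up to about 3 px off my own fit, so I used the fit. There is a small sideways force of about 0.9 N at the tip that I left alone. One colour-based pad centroid was clearly wrong and I discarded it.

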